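Put the drained garlic basket away and clip its keeper shut

ROBOT

A 6-joint arm with a two-finger parallel gripper is mounted at the origin on a cart in front of the work surface, level with it; the furniture and walls round the work are solid. World frame = base frame: x ahead of the robot, y to its left, z up, the work surface at z = 0. Lengths are in m, angles in rad, forces in N, time in s.
With the tool pointing down it reaches from about 0.35 to 0.725 m from the base axis. Payload 6 kg.
Tool frame: the origin (TCP) lies on the centre line of the jaws, within the pads' length; the fingertips stand 11 mm ahead of it and the grasp point (between the pads) lies 8 mm behind it; z points along the fingers, y is the line along which they close (so a half turn about z gives the same grasp; the last joint's range is limited). The gripper opens to 85 mm and grips with 20 to 120 N. Pads are 22 mm wide; open, the fingers measure 114 mm over their backs; the gripper's body (76 mm by 85 mm) begins 54 mm behind the grasp point. The pads swing forward as they close: fully open they stand 13 mm farther back than shut.
Start: joints at [-0.9, 0.04, 0.085, 0, -1.615, -0.334], TCP at [0.198, -0.566, 0.242] pointing down, gripper open.
Joint ranges: [-2.56, 2.56], [-1.29, 2.01], [-1.08, 1.49], [-3.29, 1.98], [-2.81, -0.18], [-2.99, 2.99]. Speed limits (rad/s): [2.57, 2.57, 3.01, 3.14, 3.14, 3.14].

INTERFACE

Orientations are given as a unit quaternion [x, y, z, w].
In Python, from bench import manip, capture gives the robot as it stands. The module is installed in compiled form; this text tells all that it offers.
- The arm moves only by the tool drive_tool, never from a script. Its argument "targets" is a list of rows, each an object with "delta_rot": the turn, a rotation vector about the tool's x, y, z in units of 180 degrees (1.0 is 180 degrees), a list of three; "xyz": the shift along the tool's x, y, z in units of 30 cm (1.0 is 30 cm), a list of three; "fingers": the opening, from -1 (shut) to 1 (fully open). A call has 1 to 10 rows; each row shifts and turns the commanded pose from where the row before left it, along the tool's axes as they then stand; what a row does not reach is not made up. A row lasts 1/12 s, in which the tool goes at most 41.7 mm and 7.16 degrees, less where a joint would pass 70% of its speed; a pose out of reach is approached as far as the arm can. A call with a number of a shift or a turn outside -1 to 1 is refused whole. A call with a gripper value outside its range is refused whole. The fingers move at their own pace and stop on an object; "squeeze" is the grip in N (left out, the last holds). Time passes only in rows, so rows that do not move let the fingers close. It gives the time, the measured TCP pose, the force, the opening and the grip force at its end, in the units of the state.
- manip.sense(): the state, without advancing time (a new reading comes with each control period).
- capture(name): name is "scene" or "top"; returns a dict with "color" (420x560x3 uint8, red, green, blue), "range_z" (420x560 float32, m along the optical axis (not along the pixel's ray), 0 where there is no reading), "fx", "fy", "cx", "cy" (pixels), "extrinsics" (4x4, takes a point from world to camera coordinates). Camera axes: x right, y down, z forward; pixel columns grow to the right and rows downward; lengths in m; the calibration is good to about 2 mm. A picture is of the moment at which its call begins.
- manip.job_done(): hands the job in; it is judged then, once.
The state is a dict: "clock": time; "joint_pos": joint angles; "qvel": joint speeds; "effort": joint torques, N m; "position": TCP position; "orientation": TCP orientation; "ft_force": force on the tool from outside, world axes, zero at the start; "torque": the same for the moment, N m; "grip_width": finger opening in m; "grip_force": force on a finger pad.
Only numpy, scipy, OpenCV 4.12 (cv2) and the standard library are available. Lean on these libraries where they do the work, as an engineer would, in place of code of your own. Each camera call takes 0.05 s, during which the arm holds its last target. There are 200 camera calls.

TASK

The garlic in the wire basket has drained: lift the basket off its hook and stand it, garlic inside, on the bottom of the steel keeper, lowering it in rather than dropping it. Then set the keeper's lid squarely on its mouth, letting go of it only once it is down, swing both side clips up and fully over the lid's edge to clamp it, and leave the lemon, the mug and the cup where they are.

Things in the scene. Friction and masses are not known exactly. Their poses are not given: they have to be found in the camera images.
- keeper: Round brushed-steel canister fixed to the worktop, open at the top: outer diameter 160, height 142, wall 3, inner diameter 154, floor 6 mm thick. Origin: centre of its underside; z up. Its clips sit on its sides at its own +y (left) and -y (right), hinged along its x, 88 mm out from its axis and 112 mm up.
- keeper_mouth (a point): Centre of the keeper's mouth, level with its rim, 142 mm above the keeper's underside.
- clip_left (a joint): Hinge of the steel clip on the keeper's +y side (rad). 0 = closed: arm upright, its lip over the lid's edge; grows as the clip swings out and down (starts 0.5 to 1.0, stop 1.5). Stays where it is left; about 1 N along its arc moves it, but pushed level at the tab it may jam until it is nearly upright: swing it round its hinge. It cannot close unless the lid is down on the rim.
- clip_right (a joint): The same clip, mirrored, on the keeper's -y side.
- clip_left_tab (a point): Middle of the left clip's thumb tab, 45.5 mm from the hinge along the arm, 6.5 mm off its outer side; moves with the clip. The tab is 24 mm wide (along the keeper's x), 19 long, 3 thick, sloping outward and up, and can be pinched by its side edges. Below it a flat arm 28 wide, 40 long, 3 thick; the lip, 15 mm long, is bent inward from the arm's end.
- clip_right_tab (a point): The same point on the right clip.
- hook_stand: Draining stand fixed to the worktop: dark round foot 160 across, 9 high, its centre 30 mm behind the origin (+x), small white saucer, 10 mm steel post 90 mm behind the origin, and an 8 mm steel hook coming forward from the post's top. Origin: on the worktop under the hook's lowest part, whose upper side is 167.5 mm up; its own -x is the way the hook points; z up.
- hook_tip (a point): Top of the hook's upturned tip: 18 mm in front of the stand's origin, 196 mm above the worktop (a dark ball on it reaches 198.5 mm). What hangs in the hook must rise at least 30 mm to pass over it. Behind its low part the hook's arm rises to 195 mm, 72 mm behind the origin.
- basket: Round steel-wire basket, 102 across, 47 mm high, 0.14 kg, open on top, hanging on the hook with the garlic in it. Origin: centre of its underside; z up. A rigid closed loop of 6 mm wire stands over it in its y-z plane: upright legs at y = +-22 mm from 70 to 118 mm up, joined by a bar at 118 mm that rests in the hook; below 70 mm the legs splay out to the rim. At the start its axes are the stand's.
- basket_loop (a point): Place to hold the basket: midway between the upright legs of its loop (50 mm over their outsides, 38 mm between), 100 mm above its underside, 18 mm below the bar. The legs can be gripped from their outsides, along the basket's y, with the hook between them.
- garlic_center (a point): Centre of the garlic bulb in the basket: about 50 mm across and 51 mm high.
- lid: The keeper's round steel lid, 0.25 kg, lying right way up on the worktop. Origin: centre of the underside of its plug; z up. Plug 148 across, 8 mm deep, chamfered (3 mm to spare all round in the mouth); flange 164 across, 8 to 14 mm up; black round knob 14 to 48 mm up, 32 mm across above 24 mm. Seated, the flange rests on the rim and the origin is 134 mm above the keeper's underside.
- lid_knob (a point): Middle of the lid's black knob, 38 mm above the lid's origin, 24 mm above the flange's upper side.
- lemon_center (a point): Centre of the loose yellow lemon, 83x58x58 mm, in front. To be left alone.
- mug_center (a point): Centre of the small loose white mug, 63x86x51 mm, in front. To be left alone.
- cup_center (a point): Centre of the loose lilac cup, 72 mm across and 80 mm high, behind the keeper. To be left alone.
Things that resemble listed ones, but are neither listed nor needed, are in the scene too. Leave any blue look-alike of the part that bears garlic_center alone.

How it is judged:
On the way, in this order (a step that is already met when the one before it is completed fails the run):
1. the basket has been lifted over the hook's tip and is clear of the hook, the garlic still in it (x of basket_loop in the frame of hook_stand below -0.035 m and contact force between basket and hook_stand below 0.05 N and contact force between the fingers and basket above 0.3 N and horizontal distance between garlic_center and basket below 0.035 m and z of garlic_center in the frame of basket below 0.05 m), for 0.1 s.
2. the basket, still held, has been lowered to within 25 mm of the keeper's floor, the garlic in it (horizontal distance between basket and keeper below 0.03 m and z of basket in the frame of keeper below 0.031 m and contact force between the fingers and basket above 0.3 N and horizontal distance between garlic_center and basket below 0.035 m and z of garlic_center in the frame of basket below 0.05 m).
3. the lid, still held, has been lowered onto the mouth (within 10 mm of its seat), over the basket standing inside (horizontal distance between lid and keeper below 0.01 m and z of lid in the frame of keeper between 0.13 and 0.144 m and contact force between the fingers and lid above 0.3 N and horizontal distance between basket and keeper below 0.03 m and z of basket in the frame of keeper below 0.012 m and angle between basket's own z axis and vertical below 0.15 rad and horizontal distance between garlic_center and basket below 0.035 m and z of garlic_center in the frame of basket below 0.05 m).
4. with the lid seated, one clip (either) is closed over it (horizontal distance between lid and keeper below 0.006 m and z of lid in the frame of keeper between 0.13 and 0.137 m and angle between lid's own z axis and vertical below 0.04 rad and value of joint any of clip_left, clip_right below 0.12 rad), for 0.1 s.
At the end, for the whole second after the job is handed in: Basket upright on the keeper's floor (6 mm in height, 30 mm off centre, 0.15 rad), garlic in it; lid flat on the rim (3 mm in height, 6 mm off axis, 0.04 rad); both clips closed to 0.12 rad; all at rest; lemon, mug and cup within 30 mm of where they were (horizontal distance between basket and keeper below 0.03 m and z of basket in the frame of keeper below 0.012 m and angle between basket's own z axis and vertical below 0.15 rad and horizontal distance between garlic_center and basket below 0.035 m and z of garlic_center in the frame of basket below 0.05 m and horizontal distance between lid and keeper below 0.006 m and z of lid in the frame of keeper between 0.13 and 0.137 m and angle between lid's own z axis and vertical below 0.04 rad and value of joint each of clip_left, clip_right below 0.12 rad and linear speed of each of lid, basket below 0.02 m/s); the robot touches nothing.
It fails at once if the garlic falls out of the basket (distance between garlic_center and basket above 0.085 m).
It fails at once if the lemon is moved by more than 30 mm (distance of lemon_center from where it was at the start of the episode above 0.03 m).
It fails at once if the mug is moved by more than 30 mm (distance of mug_center from where it was at the start of the episode above 0.03 m).
It fails at once if the cup is moved by more than 30 mm (distance of cup_center from where it was at the start of the episode above 0.03 m).
It also fails if it takes over 67 s, if anything falls off the work surface, if the arm or the gripper's body presses on something with over 40 N, if the wrist force passes 120 N, or if a joint passes its speed limit or range.

## Working session

There is one attempt and no reset: what is moved stays moved. The work goes in short steps, Python scripts to look and compute and a tool call to move; the robot and the scene stay as the last step left them, time stands still between calls to the robot, and variables do not carry over. Pictures are saved under pics/ and viewed, at most 10 in all, crops included, and the job is handed in when it is done.

Besides the shell and the picture viewer there is one more tool, called after "Emit:" by a JSON object that holds its "method" and its "body". drive_tool: Moves the arm, as the interface text tells. Its arguments: {"type":"object","properties":{"targets":{"type":"array","items":{"type":"object","properties":{"delta_rot":{"type":"array","items":{"type":"number"}},"xyz":{"type":"array","items":{"type":"number"}},"fingers":{"type":"number"}}}},"squeeze":{"type":"number"}},"required":["targets"]}

```bash
mkdir -p pics; cat > h.py <<'E'
import numpy as np, cv2
from bench import manip, capture
from scipy.spatial.transform import Rotation as R
def cap(n,save=None):
    c=capture(n)
    if save: cv2.imwrite('pics/'+save,c['color'][...,::-1])
    return c
def cloud(c):
    h,w=c['range_z'].shape; v,u=np.mgrid[:h,:w]; z=c['range_z'].astype(float)
    P=np.stack([(u-c['cx'])/c['fx']*z,(v-c['cy'])/c['fy']*z,z],-1)
    T=np.linalg.inv(c['extrinsics']); W=P@T[:3,:3].T+T[:3,3]; W[z<=0]=np.nan
    return W
def onplane(c,u,v,z):
    T=np.linalg.inv(c['extrinsics']); d=T[:3,:3]@np.array([(u-c['cx'])/c['fx'],(v-c['cy'])/c['fy'],1]); o=T[:3,3]
    return o+d*(z-o[2])/d[2]
E
python3 - <<'E'
from h import *
for n in ('scene','top'):
    c=cap(n,n+'0.png'); np.savez(n+'0.npz',W=cloud(c),**c)
    T=np.linalg.inv(c['extrinsics']); print(n,T.round(3).tolist(),c['fx'])
s=manip.sense(); print(s)
E
```

```text
scene [[0.915, -0.298, 0.272, 0.14], [-0.403, -0.707, 0.581, -0.866], [0.019, -0.641, -0.767, 1.197], [0.0, 0.0, 0.0, 1.0]] 533.5835496669258
top [[0.021, -0.985, 0.171, 0.218], [-0.999, -0.025, -0.023, -0.058], [0.027, -0.17, -0.985, 1.783], [0.0, 0.0, 0.0, 1.0]] 521.1015451178856
{'clock': 0.1, 'joint_pos': array([-9.00270081e-01,  4.07957004e-02,  8.39090395e-02, -4.07609320e-04,
       -1.61550488e+00, -3.33665474e-01]), 'qvel': array([-0.00175458, -0.00027938,  0.0044519 ,  0.00117273,  0.00348668,
       -0.00020253]), 'effort': array([-5.08589743e-03, -3.69347870e+01,  3.48279655e+01,  6.95181862e+00,
       -4.55525922e-03,  2.89716854e-05]), 'position': array([ 0.19827518, -0.56599892,  0.24135304]), 'orientation': array([-1.67643916e-01,  9.85847270e-01,  7.97153669e-04, -2.05382094e-04]), 'ft_force': array([-0.53007086, -0.33863946,  0.70370709]), 'torque': array([-0.02532916,  0.01094514,  0.00629225]), 'grip_force': 0.0, 'grip_width': 0.08537802731163723}
```

View pics/scene0.png

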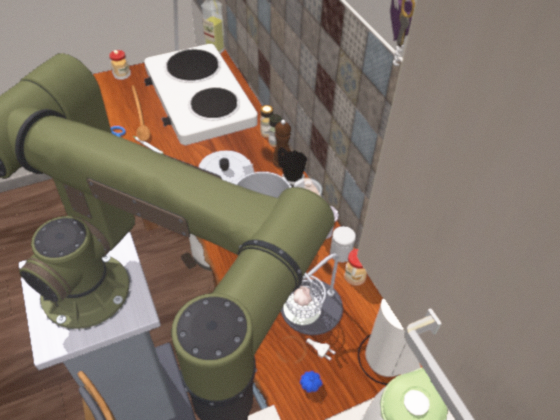

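View pics/top0.png

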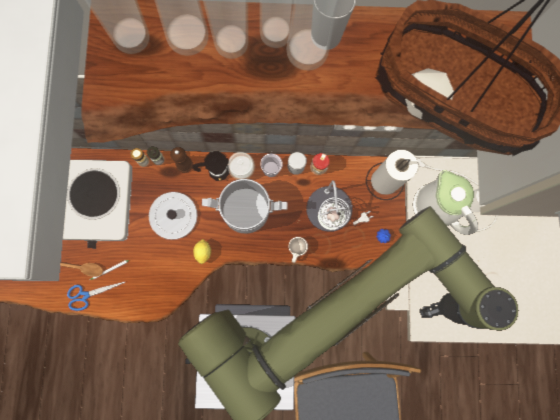

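The top view shows the keeper at (245,205), the lid at (173,215) with its knob at (172,214), and the basket with white garlic on the hook at (334,210). The lemon is at (202,251), the mug at (298,246) and the cup at (271,163).
Could be taken for garlic: white bulb (334,212), blue ball (384,236), small white object (362,217). I choose the white bulb in the basket. Could be taken for the lid: the hob plate (94,193). The lid is the disc with the black knob (173,215).

```bash
python3 - <<'E'
from h import *
c=np.load('top0.npz'); W=c['W']; im=c['color']
a=cv2.resize(im[150:270,140:400][...,::-1],None,fx=3,fy=3,interpolation=cv2.INTER_CUBIC)
cv2.imwrite('pics/crop1.png',a)
x,y,z=W[...,0],W[...,1],W[...,2]
def near(u,v,r):
    m=np.zeros(z.shape,np.uint8); cv2.circle(m,(u,v),r,1,-1); return m>0
def circ(P): # algebraic circle fit
    A=np.c_[2*P[:,:2],np.ones(len(P))]; s=np.linalg.lstsq(A,(P[:,:2]**2).sum(1),rcond=None)[0]
    return s[:2],np.sqrt(s[2]+s[0]**2+s[1]**2)
m=near(245,205,33)&(z>.135)&(z<.15); P=W[m]; print('keeper rim',len(P),circ(P), np.median(P[:,2]))
m=near(245,205,26)&(z<.03); print('floor',np.median(z[m]),W[m].mean(0))
m=near(173,215,28)&(z>.006)&(z<.022); P=W[m]; print('lid flange',len(P),cv2.minEnclosingCircle(P[:,:2].astype(np.float32)),np.median(z[m]))
m=near(173,215,28)&(z>.035)&(z<.06); P=W[m]; print('knob',len(P),cv2.minEnclosingCircle(P[:,:2].astype(np.float32)),np.median(z[m]),P.mean(0))
for n,uv in dict(clipL=(209,203),clipR=(281,206)).items():
    m=near(*uv,8)&(z>.03); P=W[m]; print(n,len(P),P.min(0),P.max(0))
m=near(334,210,32)
for lo,hi in((.004,.014),(.03,.06),(.1,.15),(.15,.175),(.175,.21)):
    P=W[m&(z>lo)&(z<hi)]; print(lo,hi,len(P),P.mean(0) if len(P) else '', P.min(0) if len(P) else '',P.max(0) if len(P) else '')
for n,uv in dict(lemon=(202,251),mug=(298,246),cup=(271,163)).items():
    P=W[near(*uv,12)&(z>.02)]; print(n,P.min(0).round(3),P.max(0).round(3))
E
```

```text
keeper rim 255 (array([0.50348048, 0.01551845]), np.float64(0.07936250450486872)) 0.14214734849515898
floor 0.006941534922480397 [0.51496581 0.01792334 0.00713317]
lid flange 1638 ((0.4807327091693878, 0.2638842463493347), 0.09698864817619324) 0.014317845452443523
knob 74 ((0.47904130816459656, 0.26431530714035034), 0.016452107578516006) 0.04839498876030568 [0.47875926 0.26371263 0.04787116]
clipL 123 [0.49169126 0.10390853 0.11055799] [0.51998497 0.14922115 0.15500989]
clipR 100 [ 0.48740592 -0.11933173  0.1132455 ] [ 0.51595573 -0.07769331  0.15454368]
0.004 0.014 1038 [ 0.52017749 -0.27942798  0.00844736] [ 0.4011443  -0.39847754  0.00401368] [ 0.62290887 -0.18324646  0.01396727]
0.03 0.06 127 [ 0.49269911 -0.27986588  0.05417751] [ 0.44629909 -0.32478915  0.0302088 ] [ 0.57975698 -0.23670959  0.05972839]
0.1 0.15 112 [ 0.49767867 -0.27708589  0.10845227] [ 0.44030459 -0.32769798  0.10016165] [ 0.57961041 -0.22864221  0.14866655]
0.15 0.175 44 [ 0.49974871 -0.27638159  0.16951642] [ 0.47945338 -0.3001496   0.15110172] [ 0.57498133 -0.25342737  0.17452154]
0.175 0.21 83 [ 0.52258233 -0.27004269  0.18734394] [ 0.46625349 -0.28539335  0.17515065] [ 0.57933695 -0.2526313   0.20482513]
lemon [0.318 0.128 0.026] [0.398 0.186 0.067]
mug [ 0.343 -0.192  0.02 ] [ 0.411 -0.131  0.06 ]
cup [ 0.617 -0.102  0.02 ] [ 0.688 -0.031  0.088]
```

View pics/crop1.png

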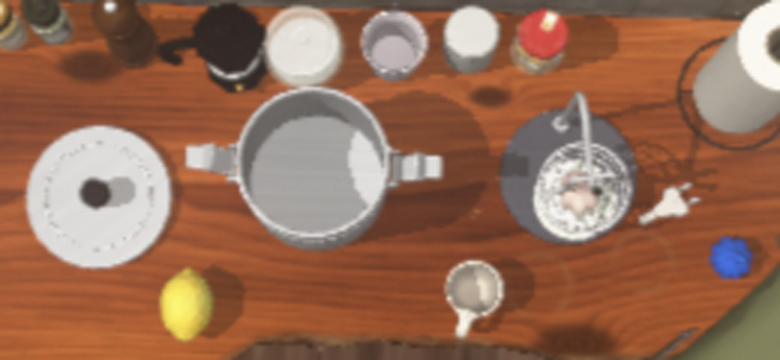

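```bash
python3 - <<'E'
from h import *
c=np.load('top0.npz'); W=c['W']
x,y,z=W[...,0],W[...,1],W[...,2]
m=(abs(x-.5)<.14)&(abs(y+.277)<.06)&(z>.145)&(z<.215)
P=W[m]; P=P[np.argsort(P[:,0])]
print(P.round(3).tolist())
# garlic and foot
f=(abs(x-.52)<.13)&(abs(y+.28)<.13)&(z>.006)&(z<.012)
Q=W[f]; print('foot',cv2.minEnclosingCircle(Q[:,:2].astype(np.float32)))
r=(abs(x-.5)<.07)&(abs(y+.277)<.07)&(z>.093)&(z<.107); Q=W[r]
print('rim',cv2.minEnclosingCircle(Q[:,:2].astype(np.float32)),len(Q))
E
```

```text
[[0.466, -0.282, 0.192], [0.467, -0.279, 0.187], [0.468, -0.28, 0.203], [0.468, -0.278, 0.197], [0.469, -0.276, 0.193], [0.47, -0.285, 0.189], [0.47, -0.28, 0.205], [0.471, -0.278, 0.201], [0.472, -0.284, 0.197], [0.472, -0.275, 0.193], [0.474, -0.281, 0.199], [0.475, -0.278, 0.198], [0.478, -0.278, 0.177], [0.479, -0.276, 0.167], [0.481, -0.278, 0.178], [0.482, -0.253, 0.17], [0.482, -0.276, 0.169], [0.482, -0.256, 0.146], [0.482, -0.282, 0.169], [0.484, -0.265, 0.179], [0.484, -0.253, 0.176], [0.484, -0.256, 0.173], [0.485, -0.263, 0.171], [0.485, -0.26, 0.17], [0.486, -0.279, 0.169], [0.486, -0.276, 0.166], [0.487, -0.259, 0.178], [0.487, -0.253, 0.177], [0.488, -0.281, 0.177], [0.488, -0.284, 0.177], [0.488, -0.269, 0.172], [0.488, -0.266, 0.172], [0.488, -0.275, 0.173], [0.488, -0.278, 0.173], [0.488, -0.257, 0.168], [0.488, -0.263, 0.169], [0.489, -0.272, 0.169], [0.489, -0.298, 0.169], [0.489, -0.289, 0.167], [0.49, -0.268, 0.179], [0.49, -0.28, 0.18], [0.49, -0.277, 0.179], [0.49, -0.274, 0.178], [0.491, -0.272, 0.176], [0.491, -0.284, 0.173], [0.492, -0.288, 0.173], [0.492, 
[... 1401 characters left out ...]
0.265, 0.198], [0.554, -0.269, 0.194], [0.557, -0.263, 0.194], [0.557, -0.266, 0.193], [0.558, -0.269, 0.193], [0.56, -0.263, 0.196], [0.56, -0.266, 0.194], [0.562, -0.262, 0.199], [0.563, -0.265, 0.198], [0.567, -0.263, 0.193], [0.567, -0.266, 0.192], [0.568, -0.26, 0.187], [0.57, -0.266, 0.195], [0.571, -0.263, 0.188], [0.571, -0.26, 0.188], [0.573, -0.262, 0.151], [0.573, -0.263, 0.195], [0.574, -0.261, 0.158], [0.575, -0.258, 0.156], [0.575, -0.259, 0.17], [0.575, -0.261, 0.185], [0.577, -0.259, 0.177], [0.579, -0.261, 0.18], [0.58, -0.259, 0.149]]
foot ((0.5199898481369019, -0.2779195010662079), 0.179422989487648)
rim ((0.4893924295902252, -0.27813634276390076), 0.05125704035162926) 166
```

```bash
cat >> h.py <<'E'
def pose():
    s=manip.sense(); T=np.eye(4); T[:3,:3]=R.from_quat(s['orientation']).as_matrix(); T[:3,3]=s['position']; return T
def down(p,yang,tilt=0.,):
    # tool y at world angle yang (rad), z down; tilt = rotation about world x
    y=np.array([np.cos(yang),np.sin(yang),0]); z=np.array([0,0,-1.]); x=np.cross(y,z)
    T=np.eye(4); T[:3,:3]=R.from_rotvec([tilt,0,0]).as_matrix()@np.c_[x,y,z]; T[:3,3]=p; return T
def rows(T0,T1,n=None):
    from scipy.linalg import logm,expm
    D=np.linalg.inv(T0)@T1
    if n is None: n=int(np.ceil(max(np.linalg.norm(D[:3,3])/.033,np.linalg.norm(R.from_matrix(D[:3,:3]).as_rotvec())/np.radians(6),1)))
    d=np.real(expm(logm(D)/n))
    print(n,'rows xyz',(d[:3,3]/.3).round(4).tolist(),'rot',(R.from_matrix(d[:3,:3]).as_rotvec()/np.pi).round(4).tolist())
def plan(*Ts):
    a=pose()
    for t in Ts: rows(a,t); a=t
E
python3 - <<'E'
from h import *
plan(down([.489,-.277,.27],np.pi/2+.187),down([.489,-.277,.147],np.pi/2+.187))
E
```

```text
13 rows xyz [-0.0916, 0.0518, -0.0073] rot [0.0, -0.0, 0.0037]
4 rows xyz [0.0, 0.0, 0.1025] rot [0.0, 0.0, 0.0]
```

Emit:
{"method": "drive_tool", "body": {"targets": [{"xyz": [-0.0916,0.0518,-0.0073],"delta_rot": [0,0,0.0037],"fingers": 1},{"xyz": [-0.0916,0.0518,-0.0073],"delta_rot": [0,0,0.0037],"fingers": 1},{"xyz": [-0.0916,0.0518,-0.0073],"delta_rot": [0,0,0.0037],"fingers": 1},{"xyz": [-0.0916,0.0518,-0.0073],"delta_rot": [0,0,0.0037],"fingers": 1},{"xyz": [-0.0916,0.0518,-0.0073],"delta_rot": [0,0,0.0037],"fingers": 1},{"xyz": [-0.0916,0.0518,-0.0073],"delta_rot": [0,0,0.0037],"fingers": 1},{"xyz": [-0.0916,0.0518,-0.0073],"delta_rot": [0,0,0.0037],"fingers": 1},{"xyz": [-0.0916,0.0518,-0.0073],"delta_rot": [0,0,0.0037],"fingers": 1},{"xyz": [-0.0916,0.0518,-0.0073],"delta_rot": [0,0,0.0037],"fingers": 1},{"xyz": [-0.0916,0.0518,-0.0073],"delta_rot": [0,0,0.0037],"fingers": 1}]}}

```text
clock: 0.93
position: [0.4191, -0.3387, 0.2641]
orientation: [-0.11, 0.994, 0.0, -0.0]
ft_force: [0.4, -0.5, 0.0]
grip_width: 0.0853
grip_force: 0.0
```

Emit:
{"method": "drive_tool", "body": {"targets": [{"xyz": [-0.0916,0.0518,-0.0073],"delta_rot": [0,0,0.0037],"fingers": 1},{"xyz": [-0.0916,0.0518,-0.0073],"delta_rot": [0,0,0.0037],"fingers": 1},{"xyz": [-0.0916,0.0518,-0.0073],"delta_rot": [0,0,0.0037],"fingers": 1},{"xyz": [0,0,0],"fingers": 1},{"xyz": [0,0,0],"fingers": 1}]}}

```text
invalid input at $.targets[3]: expected keys delta_rot, xyz, fingers
```

```bash
python3 - <<'E'
from h import *
T=pose();print(T.round(4).tolist()); plan(down([.489,-.277,.147],np.pi/2+.187))
for n in('scene','top'): cap(n,n+'1.png')
a=cv2.imread('pics/scene1.png')[200:380,200:400]; b=cv2.imread('pics/top1.png')[130:290,240:420]
cv2.imwrite('pics/c2.png',np.hstack([cv2.resize(a,(400,400)),cv2.resize(b,(400,400))]))
E
```

```text
[[-0.9759, -0.2184, -0.0002, 0.4191], [-0.2184, 0.9759, 0.0004, -0.3387], [0.0001, 0.0004, -1.0, 0.2641], [0.0, 0.0, 0.0, 1.0]]
5 rows xyz [-0.054, 0.0307, 0.078] rot [0.0, -0.0, 0.0021]
```

View pics/c2.png

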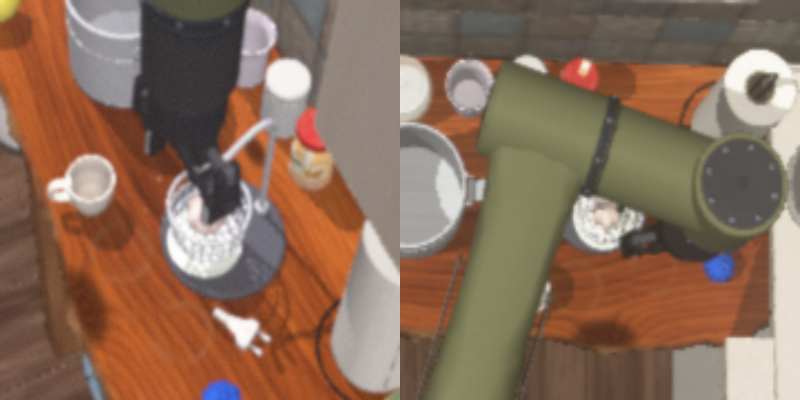

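The crop confirms the choice: white garlic in the wire basket on the hook, with the blue ball apart from it at lower right.

Emit:
{"method": "drive_tool", "body": {"targets": [{"xyz": [-0.0916,0.0518,-0.0073],"delta_rot": [0,0,0.0037],"fingers": 1},{"xyz": [-0.0916,0.0518,-0.0073],"delta_rot": [0,0,0.0037],"fingers": 1},{"xyz": [-0.0916,0.0518,-0.0073],"delta_rot": [0,0,0.0037],"fingers": 1},{"xyz": [0,0,0],"delta_rot": [0,0,0],"fingers": 1},{"xyz": [0,0,0],"delta_rot": [0,0,0],"fingers": 1}]}}

```text
clock: 1.45
position: [0.4899, -0.2766, 0.2699]
orientation: [-0.094, 0.996, 0.0, -0.001]
ft_force: [-0.8, 0.0, -0.4]
grip_width: 0.0854
grip_force: 0.0
```

```bash
python3 - <<'E'
from h import *
T=pose();print(T.round(4).tolist()); plan(down([.489,-.277,.147],np.pi/2+.187))
for n in('scene','top'): cap(n,n+'2.png')
a=cv2.imread('pics/scene2.png')[200:380,200:400]; b=cv2.imread('pics/top2.png')[130:290,240:420]
cv2.imwrite('pics/c3.png',np.hstack([cv2.resize(a,(400,400)),cv2.resize(b,(400,400))]))
E
```

```text
[[-0.9824, -0.1867, -0.0016, 0.4899], [-0.1868, 0.9824, 0.0006, -0.2766], [0.0014, 0.0009, -1.0, 0.2699], [0.0, 0.0, 0.0, 1.0]]
4 rows xyz [0.0007, -0.0003, 0.1024] rot [0.0001, -0.0001, 0.0001]
```

View pics/c3.png

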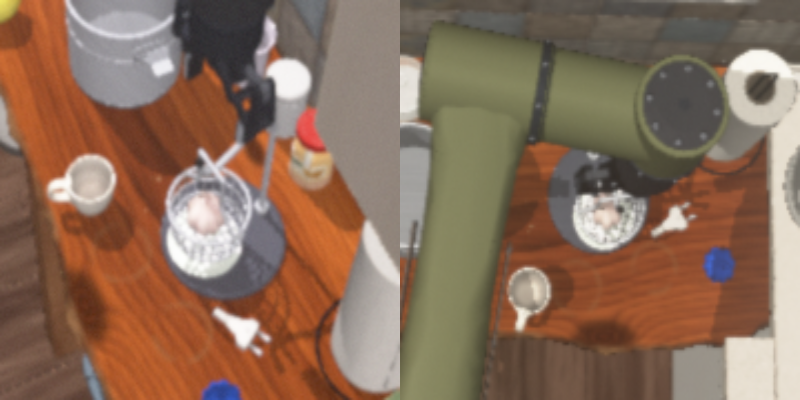

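The gripper stands over the hook with nothing touched; the fingers straddle the loop, so I descend and grip.

Emit:
{"method": "drive_tool", "body": {"targets": [{"xyz": [0,0,0.1],"delta_rot": [0,0,0],"fingers": 1},{"xyz": [0,0,0.1],"delta_rot": [0,0,0],"fingers": 1},{"xyz": [0,0,0.1],"delta_rot": [0,0,0],"fingers": 1},{"xyz": [0,0,0.06],"delta_rot": [0,0,0],"fingers": 1},{"xyz": [0,0,0.05],"delta_rot": [0,0,0],"fingers": 1},{"xyz": [0,0,0],"delta_rot": [0,0,0],"fingers": 1},{"xyz": [0,0,0],"delta_rot": [0,0,0],"fingers": 0.3},{"xyz": [0,0,0],"delta_rot": [0,0,0],"fingers": 0},{"xyz": [0,0,0],"delta_rot": [0,0,0],"fingers": -0.2},{"xyz": [0,0,0],"delta_rot": [0,0,0],"fingers": -0.2}], "squeeze": 40}}

```text
clock: 2.38
position: [0.4899, -0.2779, 0.1498]
orientation: [-0.093, 0.996, -0.001, 0.001]
ft_force: [0.1, 0.1, 3.1]
grip_width: 0.0486
grip_force: 40.8
```

Emit:
{"method": "drive_tool", "body": {"targets": [{"xyz": [0,0,0],"delta_rot": [0,0,0],"fingers": -0.5},{"xyz": [0,0,0],"delta_rot": [0,0,0],"fingers": -0.5},{"xyz": [0,0,0],"delta_rot": [0,0,0],"fingers": -0.5},{"xyz": [0,0,0],"delta_rot": [0,0,0],"fingers": -0.5}]}}

```text
clock: 2.72
position: [0.4899, -0.2779, 0.1496]
orientation: [-0.093, 0.996, -0.001, 0.001]
ft_force: [-1.6, 0.2, 5.8]
grip_width: 0.0485
grip_force: 41.0
```

Emit:
{"method": "drive_tool", "body": {"targets": [{"xyz": [0,0,-0.02],"delta_rot": [0,0,0],"fingers": -0.5},{"xyz": [0,0,-0.04],"delta_rot": [0,0,0],"fingers": -0.5},{"xyz": [0,0,-0.05],"delta_rot": [0,0,0],"fingers": -0.5},{"xyz": [0,0,-0.04],"delta_rot": [0,0,0],"fingers": -0.5},{"xyz": [0,0,-0.02],"delta_rot": [0,0,0],"fingers": -0.5},{"xyz": [0,0,0],"delta_rot": [0,0,0],"fingers": -0.5},{"xyz": [0,0,0],"delta_rot": [0,0,0],"fingers": -0.5}]}}

```text
clock: 3.3
position: [0.4894, -0.2772, 0.1986]
orientation: [-0.093, 0.996, 0.0, 0.0]
ft_force: [0.1, 0.5, -3.0]
grip_width: 0.0485
grip_force: 41.7
```

```bash
python3 - <<'E'
from h import *
for n in('scene','top'): cap(n,n+'3.png')
a=cv2.imread('pics/scene3.png')[190:330,230:390]; b=cv2.imread('pics/top3.png')[130:290,240:420]
cv2.imwrite('pics/c4.png',np.hstack([cv2.resize(a,(400,400)),cv2.resize(b,(400,400))]))
E
```

```text
(no output)
```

View pics/c4.png

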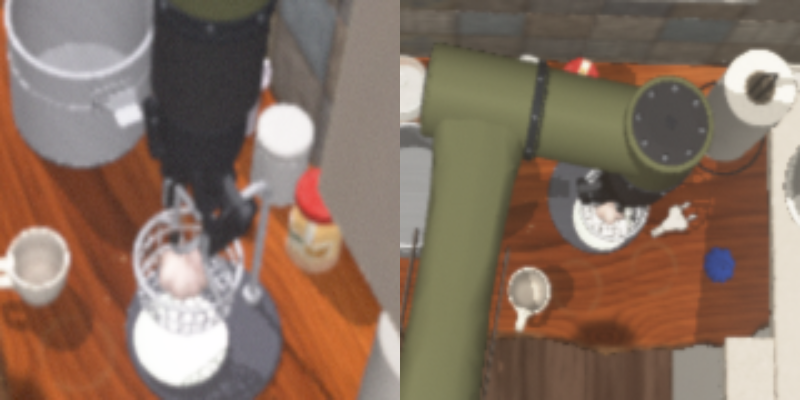

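The basket with garlic is held and lifted about 50 mm clear of the saucer. I draw it forward off the hook and then up.

Emit:
{"method": "drive_tool", "body": {"targets": [{"xyz": [0.03,0,0],"delta_rot": [0,0,0],"fingers": -0.5},{"xyz": [0.05,0,0],"delta_rot": [0,0,0],"fingers": -0.5},{"xyz": [0.06,0,0],"delta_rot": [0,0,0],"fingers": -0.5},{"xyz": [0.06,0,0],"delta_rot": [0,0,0],"fingers": -0.5},{"xyz": [0.04,0,0],"delta_rot": [0,0,0],"fingers": -0.5},{"xyz": [0.02,0,0],"delta_rot": [0,0,0],"fingers": -0.5},{"xyz": [0,0,0],"delta_rot": [0,0,0],"fingers": -0.5},{"xyz": [0,0,0],"delta_rot": [0,0,0],"fingers": -0.5}]}}

```text
clock: 4.07
position: [0.4127, -0.2918, 0.1987]
orientation: [-0.093, 0.996, 0.0, 0.0]
ft_force: [0.4, -0.5, -2.1]
grip_width: 0.0486
grip_force: 41.7
```

Emit:
{"method": "drive_tool", "body": {"targets": [{"xyz": [0,0,-0.04],"delta_rot": [0,0,0],"fingers": -0.5},{"xyz": [0,0,-0.08],"delta_rot": [0,0,0],"fingers": -0.5},{"xyz": [0,0,-0.1],"delta_rot": [0,0,0],"fingers": -0.5},{"xyz": [0,0,-0.04],"delta_rot": [0,0,0],"fingers": -0.5},{"xyz": [0,0,0],"delta_rot": [0,0,0],"fingers": -0.5}]}}

```text
clock: 4.48
position: [0.4141, -0.2924, 0.2812]
orientation: [-0.093, 0.996, -0.002, 0.003]
ft_force: [-0.0, -0.4, -1.6]
grip_width: 0.0488
grip_force: 42.1
```

```bash
python3 - <<'E'
from h import *
# offset of basket underside below TCP: TCP ~.1496 when origin ~.0525
plan(down([.5035,.0155,pose()[2,3]],np.pi/2+.187))
c=cap('scene'); W=cloud(c); x,y,z=[W[...,i] for i in range(3)]; p=pose()[:3,3]
m=(np.hypot(x-p[0],y-p[1])<.07)&(z>p[2]-.12)&(z<p[2]-.03); Q=W[m]; print(p,len(Q),np.percentile(Q,[1,50,99],axis=0).round(3).tolist())
cv2.imwrite('pics/s5.png',c['color'][...,::-1])
E
```

```text
10 rows xyz [-0.0483, 0.0953, -0.0001] rot [-0.0001, 0.0002, -0.0]
[ 0.41368171 -0.29184125  0.27844234] 1125 [[0.365, -0.344, 0.184], [0.406, -0.302, 0.212], [0.464, -0.247, 0.245]]
```

Emit:
{"method": "drive_tool", "body": {"targets": [{"xyz": [-0.024,0.048,0],"delta_rot": [0,0,0],"fingers": -0.5},{"xyz": [-0.0483,0.0953,0],"delta_rot": [0,0,0],"fingers": -0.5},{"xyz": [-0.0483,0.0953,0],"delta_rot": [0,0,0],"fingers": -0.5},{"xyz": [-0.0483,0.0953,0],"delta_rot": [0,0,0],"fingers": -0.5},{"xyz": [-0.0483,0.0953,0],"delta_rot": [0,0,0],"fingers": -0.5},{"xyz": [-0.0483,0.0953,0],"delta_rot": [0,0,0],"fingers": -0.5},{"xyz": [-0.0483,0.0953,0],"delta_rot": [0,0,0],"fingers": -0.5},{"xyz": [-0.0483,0.0953,0],"delta_rot": [0,0,0],"fingers": -0.5},{"xyz": [-0.0483,0.0953,0],"delta_rot": [0,0,0],"fingers": -0.5},{"xyz": [-0.0483,0.0953,0],"delta_rot": [0,0,0],"fingers": -0.5}]}}

```text
clock: 5.37
position: [0.4975, 0.0026, 0.275]
orientation: [-0.093, 0.996, 0.0, -0.001]
ft_force: [0.2, -0.3, -1.1]
grip_width: 0.049
grip_force: 42.1
```

Emit:
{"method": "drive_tool", "body": {"targets": [{"xyz": [-0.018,0.036,0],"delta_rot": [0,0,0],"fingers": -0.5},{"xyz": [-0.006,0.012,0],"delta_rot": [0,0,0],"fingers": -0.5},{"xyz": [0,0,0],"delta_rot": [0,0,0],"fingers": -0.5},{"xyz": [0,0,0],"delta_rot": [0,0,0],"fingers": -0.5}]}}

```text
clock: 5.7
position: [0.5019, 0.0156, 0.276]
orientation: [-0.093, 0.996, -0.0, -0.001]
ft_force: [0.2, -0.5, -2.1]
grip_width: 0.0486
grip_force: 42.1
```

```bash
python3 - <<'E'
from h import *
plan(down([.503,.0165,.105],np.pi/2+.187))
print(pose()[:3,3])
for n in('scene','top'):
  c=cap(n,n+'6.png'); W=cloud(c); x,y,z=[W[...,i] for i in range(3)]; p=pose()[:3,3]
  m=(np.hypot(x-p[0],y-p[1])<.07)&(z>.175)&(z<.24); Q=W[m]; print(len(Q),np.percentile(Q,[1,50,99],axis=0).round(3).tolist() if len(Q) else'')
b=cv2.imread('pics/top6.png')[130:290,150:350];a=cv2.imread('pics/scene6.png')[130:290,180:380]
cv2.imwrite('pics/c6.png',np.hstack([cv2.resize(a,(400,320)),cv2.resize(b,(400,320))]))
E
```

```text
6 rows xyz [-0.0008, 0.0004, 0.095] rot [-0.0, -0.0001, -0.0001]
[0.50190402 0.01564896 0.27604053]
800 [[0.452, -0.036, 0.179], [0.494, 0.004, 0.208], [0.549, 0.062, 0.236]]
327 [[0.453, -0.034, 0.177], [0.486, 0.012, 0.213], [0.52, 0.063, 0.238]]
```

View pics/c6.png

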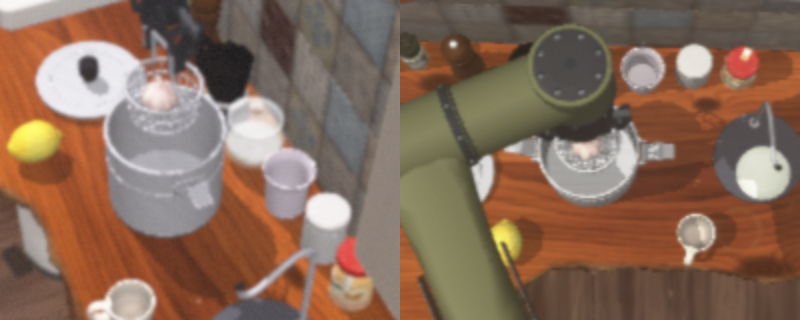

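Basket is above the mouth, near-centred (its centre about (0.501, 0.013)). Lowering it in.

Emit:
{"method": "drive_tool", "body": {"targets": [{"xyz": [-0.004,0,0.04],"delta_rot": [0,0,0],"fingers": -0.5},{"xyz": [-0.004,0,0.08],"delta_rot": [0,0,0],"fingers": -0.5},{"xyz": [0,0.004,0.08],"delta_rot": [0,0,0],"fingers": -0.5},{"xyz": [0,0,0.08],"delta_rot": [0,0,0],"fingers": -0.5},{"xyz": [0,0,0.08],"delta_rot": [0,0,0],"fingers": -0.5},{"xyz": [0,0,0.08],"delta_rot": [0,0,0],"fingers": -0.5},{"xyz": [0,0,0.07],"delta_rot": [0,0,0],"fingers": -0.5},{"xyz": [0,0,0.03],"delta_rot": [0,0,0],"fingers": -0.5},{"xyz": [0,0,0.01],"delta_rot": [0,0,0],"fingers": -0.5},{"xyz": [0,0,0],"delta_rot": [0,0,0],"fingers": -0.5}]}}

```text
clock: 6.63
position: [0.5041, 0.0172, 0.1115]
orientation: [-0.092, 0.996, -0.0, -0.0]
ft_force: [-0.5, -0.9, -1.9]
grip_width: 0.0485
grip_force: 42.1
```

Emit:
{"method": "drive_tool", "body": {"targets": [{"xyz": [0,0,0.008],"delta_rot": [0,0,0],"fingers": -0.5},{"xyz": [0,0,0.006],"delta_rot": [0,0,0],"fingers": -0.5},{"xyz": [0,0,0],"delta_rot": [0,0,0],"fingers": -0.5},{"xyz": [0,0,0],"delta_rot": [0,0,0],"fingers": -0.5}]}}

```text
clock: 6.97
position: [0.5045, 0.0179, 0.1082]
orientation: [-0.093, 0.996, 0.0, 0.0]
ft_force: [0.3, 0.2, -1.0]
grip_width: 0.0488
grip_force: 42.1
```

Emit:
{"method": "drive_tool", "body": {"targets": [{"xyz": [0,0,0.006],"delta_rot": [0,0,0],"fingers": -0.5},{"xyz": [0,0,0],"delta_rot": [0,0,0],"fingers": -0.5},{"xyz": [0,0,0],"delta_rot": [0,0,0],"fingers": -0.5}]}}

```text
clock: 7.22
position: [0.5042, 0.0178, 0.1057]
orientation: [-0.093, 0.996, 0.0, -0.0]
ft_force: [0.1, 0.5, -2.0]
grip_width: 0.0488
grip_force: 42.1
```

Emit:
{"method": "drive_tool", "body": {"targets": [{"xyz": [0,0,0.006],"delta_rot": [0,0,0],"fingers": -0.5},{"xyz": [0,0,0],"delta_rot": [0,0,0],"fingers": -0.5},{"xyz": [0,0,0],"delta_rot": [0,0,0],"fingers": -0.5}]}}

```text
clock: 7.47
position: [0.5044, 0.0178, 0.1041]
orientation: [-0.093, 0.996, 0.0, 0.0]
ft_force: [-0.2, -1.1, -0.7]
grip_width: 0.0484
grip_force: 42.2
```

Emit:
{"method": "drive_tool", "body": {"targets": [{"xyz": [0,0,0.006],"delta_rot": [0,0,0],"fingers": -0.5},{"xyz": [0,0,0],"delta_rot": [0,0,0],"fingers": -0.5},{"xyz": [0,0,0],"delta_rot": [0,0,0],"fingers": -0.5}]}}

```text
clock: 7.72
position: [0.505, 0.0176, 0.104]
orientation: [-0.093, 0.996, -0.0, 0.001]
ft_force: [-1.6, -1.2, 5.8]
grip_width: 0.0487
grip_force: 42.6
```

Emit:
{"method": "drive_tool", "body": {"targets": [{"xyz": [0,0,-0.004],"delta_rot": [0,0,0],"fingers": -0.5},{"xyz": [0,0,0],"delta_rot": [0,0,0],"fingers": 0.2},{"xyz": [0,0,0],"delta_rot": [0,0,0],"fingers": 0.4},{"xyz": [0,0,0],"delta_rot": [0,0,0],"fingers": 0.7},{"xyz": [0,0,0],"delta_rot": [0,0,0],"fingers": 0.7},{"xyz": [0,0,-0.04],"delta_rot": [0,0,0],"fingers": 0.7},{"xyz": [0,0,-0.1],"delta_rot": [0,0,0],"fingers": 0.7},{"xyz": [0,0,-0.12],"delta_rot": [0,0,0],"fingers": 0.7},{"xyz": [0,0,-0.12],"delta_rot": [0,0,0],"fingers": 0.7},{"xyz": [0,0,-0.1],"delta_rot": [0,0,0],"fingers": 0.7}]}}

```text
clock: 8.55
position: [0.5044, 0.0174, 0.2513]
orientation: [-0.093, 0.996, -0.0, 0.001]
ft_force: [0.5, 0.2, 0.3]
grip_width: 0.0725
grip_force: 0.0
```

```bash
python3 - <<'E'
from h import *
# tool y along 90deg for the lid keeps wrist easy
plan(down([.479,.264,.25],np.pi/2),down([.479,.264,.031],np.pi/2)); print(pose()[:3,3],manip.sense()['joint_pos'].round(2))
E
```

```text
8 rows xyz [-0.0002, 0.1034, 0.0005] rot [-0.0, 0.0001, 0.0074]
7 rows xyz [0.0, 0.0, 0.1043] rot [0.0, 0.0, 0.0]
[0.50439141 0.01741981 0.25127494] [ 0.44 -0.22 -0.14  0.   -1.65 -1.82]
```

```bash
python3 - <<'E'
from h import *
plan(down([.479,.264,.15],2.4),down([.479,.264,.031],2.4))
E
```

```text
9 rows xyz [-0.0336, 0.0871, 0.0375] rot [-0.0, 0.0001, -0.0228]
4 rows xyz [0.0, 0.0, 0.0992] rot [0.0, 0.0, -0.0]
```

Emit:
{"method": "drive_tool", "body": {"targets": [{"xyz": [-0.0336,0.0871,0.0375],"delta_rot": [0,0,-0.0228],"fingers": 0.7},{"xyz": [-0.0336,0.0871,0.0375],"delta_rot": [0,0,-0.0228],"fingers": 0.7},{"xyz": [-0.0336,0.0871,0.0375],"delta_rot": [0,0,-0.0228],"fingers": 0.7},{"xyz": [-0.0336,0.0871,0.0375],"delta_rot": [0,0,-0.0228],"fingers": 0.7},{"xyz": [-0.0336,0.0871,0.0375],"delta_rot": [0,0,-0.0228],"fingers": 0.7},{"xyz": [-0.0336,0.0871,0.0375],"delta_rot": [0,0,-0.0228],"fingers": 0.7},{"xyz": [-0.0336,0.0871,0.0375],"delta_rot": [0,0,-0.0228],"fingers": 0.7},{"xyz": [-0.0336,0.0871,0.0375],"delta_rot": [0,0,-0.0228],"fingers": 0.7},{"xyz": [-0.0336,0.0871,0.0375],"delta_rot": [0,0,-0.0228],"fingers": 0.7},{"xyz": [0,0,0],"delta_rot": [0,0,0],"fingers": 0.7}]}}

```text
clock: 9.38
position: [0.4763, 0.2671, 0.144]
orientation: [-0.407, 0.914, 0.0, -0.002]
ft_force: [0.7, -1.4, -0.9]
grip_width: 0.0724
grip_force: 0.0
```

Emit:
{"method": "drive_tool", "body": {"targets": [{"xyz": [0,0,0],"delta_rot": [0,0,0],"fingers": 0.7},{"xyz": [0,0,0],"delta_rot": [0,0,0],"fingers": 0.7}]}}

```text
clock: 9.55
position: [0.4788, 0.2643, 0.1471]
orientation: [-0.403, 0.915, -0.0, 0.0]
ft_force: [0.1, -0.3, -0.9]
grip_width: 0.0726
grip_force: 0.0
```

```bash
python3 - <<'E'
from h import *
plan(down([.479,.264,.031],2.4)); print(pose()[:3,3])
c=cap('scene','scene7.png'); W=cloud(c); x,y,z=[W[...,i] for i in range(3)]
m=(np.hypot(x-.479,y-.264)<.03)&(z>.03)&(z<.06); print(m.sum(), W[m].mean(0) if m.any() else '')
# basket in keeper: garlic etc.
cv2.imwrite('pics/c7.png',cv2.resize(c['color'][60:300,120:400][...,::-1],None,fx=2.5,fy=2.5))
E
```

```text
4 rows xyz [0.0001, -0.0002, 0.0967] rot [-0.0, 0.0001, 0.0001]
[0.47879739 0.26425717 0.14709342]
98 [0.47755478 0.25800985 0.04473543]
```

View pics/c7.png

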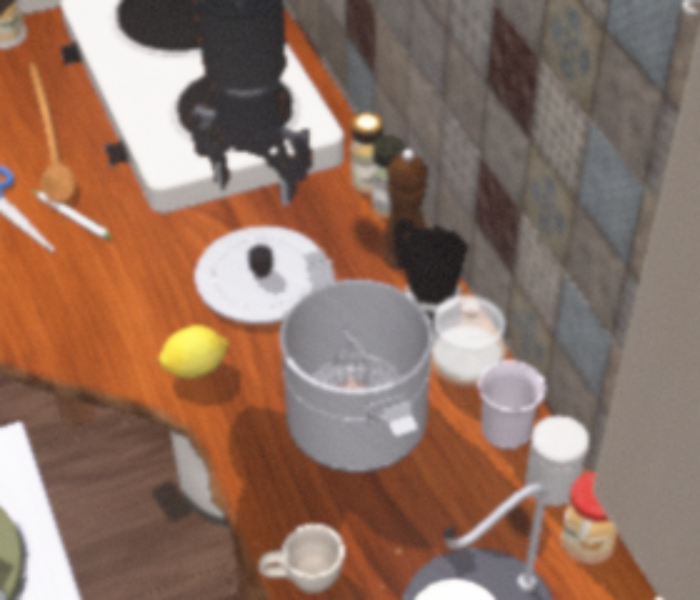

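The basket stands in the keeper (crop pixel (350,375)) and the lid knob is at (260,260), below the gripper. Descending on it.

Emit:
{"method": "drive_tool", "body": {"targets": [{"xyz": [0,0,0.1],"delta_rot": [0,0,0],"fingers": 0.7},{"xyz": [0,0,0.12],"delta_rot": [0,0,0],"fingers": 0.7},{"xyz": [0,0,0.1],"delta_rot": [0,0,0],"fingers": 0.7},{"xyz": [0,0,0.05],"delta_rot": [0,0,0],"fingers": 0.3},{"xyz": [0,0,0.01],"delta_rot": [0,0,0],"fingers": 0.1},{"xyz": [0,0,0],"delta_rot": [0,0,0],"fingers": 0},{"xyz": [0,0,0],"delta_rot": [0,0,0],"fingers": -0.2},{"xyz": [0,0,0],"delta_rot": [0,0,0],"fingers": -0.7},{"xyz": [0,0,0],"delta_rot": [0,0,0],"fingers": -0.7},{"xyz": [0,0,0],"delta_rot": [0,0,0],"fingers": -0.7}], "squeeze": 60}}

```text
clock: 10.43
position: [0.4798, 0.2648, 0.0347]
orientation: [-0.403, 0.915, 0.0, 0.002]
ft_force: [-0.9, -1.5, 6.1]
grip_width: 0.0301
grip_force: 60.3
```

Emit:
{"method": "drive_tool", "body": {"targets": [{"xyz": [0,0,0],"delta_rot": [0,0,0],"fingers": -0.8},{"xyz": [0,0,0],"delta_rot": [0,0,0],"fingers": -0.8},{"xyz": [0,0,-0.03],"delta_rot": [0,0,0],"fingers": -0.8},{"xyz": [0,0,-0.07],"delta_rot": [0,0,0],"fingers": -0.8},{"xyz": [0,0,-0.12],"delta_rot": [0,0,0],"fingers": -0.8},{"xyz": [0,0,-0.12],"delta_rot": [0,0,0],"fingers": -0.8},{"xyz": [0,0,-0.12],"delta_rot": [0,0,0],"fingers": -0.8},{"xyz": [0,0,-0.1],"delta_rot": [0,0,0],"fingers": -0.8},{"xyz": [0,0,-0.04],"delta_rot": [0,0,0],"fingers": -0.8},{"xyz": [0,0,0],"delta_rot": [0,0,0],"fingers": -0.8}]}}

```text
clock: 11.27
position: [0.4794, 0.2649, 0.2159]
orientation: [-0.403, 0.915, 0.001, 0.003]
ft_force: [0.0, -0.1, -2.9]
grip_width: 0.03
grip_force: 59.9
```

```bash
python3 - <<'E'
from h import *
p=pose()[:3,3]; print(p)
for n in('scene','top'):
  c=cap(n,n+'8.png'); W=cloud(c); x,y,z=[W[...,i] for i in range(3)]
  m=(np.hypot(x-p[0],y-p[1])<.1)&(z>p[2]-.035)&(z<p[2]-.004); Q=W[m]
  if len(Q)>20: 
    q=Q[abs(Q[:,2]-np.median(Q[:,2]))<.004]; print(n,len(Q),np.median(Q[:,2]),cv2.minEnclosingCircle(q[:,:2].astype(np.float32)),np.percentile(q,[1,99],axis=0).round(4).tolist())
    A=np.c_[q[:,:2]-p[:2],np.ones(len(q))]; print('tilt',np.linalg.lstsq(A,q[:,2],rcond=None)[0])
plan(down([.5035,.0155,.26],2.4))
E
```

```text
[0.47935492 0.26493864 0.21590585]
scene 1456 0.19574387395371995 ((0.47942855954170227, 0.2604716122150421), 0.08499694615602493) [[0.4014, 0.1829, 0.1919], [0.5562, 0.3356, 0.1994]]
tilt [0.00253239 0.00333488 0.19578779]
top 1250 0.19269339215446535 ((0.4783998429775238, 0.2634372413158417), 0.08174309879541397) [[0.3999, 0.186, 0.1888], [0.5558, 0.3377, 0.1965]]
tilt [-0.00214292 -0.00112243  0.19259495]
8 rows xyz [0.0693, -0.0778, -0.0207] rot [0.0001, -0.0001, 0.0]
```

```bash
python3 - <<'E'
from h import *
from scipy.optimize import least_squares
for n in('scene','top'):
  c=cap(n); W=cloud(c); x,y,z=[W[...,i] for i in range(3)]
  m=(abs(np.hypot(x-.5035,y-.0155)-.0785)<.006)&(z>.1385)&(z<.146); Q=W[m]
  f=least_squares(lambda s:np.hypot(Q[:,0]-s[0],Q[:,1]-s[1])-.0785,[.5035,.0155],loss='soft_l1',f_scale=.001); print(n,len(Q),f.x,np.median(Q[:,2]))
plan(down([.5045,.0168,.225],2.4))
E
```

```text
scene 294 [0.50268296 0.01405789] 0.1419491353791721
top 159 [0.50391882 0.01709259] 0.14176319488704814
8 rows xyz [0.0684, -0.0777, -0.0065] rot [0.0001, -0.0002, 0.0]
```

Emit:
{"method": "drive_tool", "body": {"targets": [{"xyz": [0.034,-0.0386,-0.006],"delta_rot": [0,0,0],"fingers": -0.8},{"xyz": [0.0681,-0.0772,-0.007],"delta_rot": [0,0,0],"fingers": -0.8},{"xyz": [0.0681,-0.0772,-0.007],"delta_rot": [0,0,0],"fingers": -0.8},{"xyz": [0.0681,-0.0772,-0.007],"delta_rot": [0,0,0],"fingers": -0.8},{"xyz": [0.0681,-0.0772,-0.007],"delta_rot": [0,0,0],"fingers": -0.8},{"xyz": [0.0681,-0.0772,-0.007],"delta_rot": [0,0,0],"fingers": -0.8},{"xyz": [0.0681,-0.0772,-0.007],"delta_rot": [0,0,0],"fingers": -0.8},{"xyz": [0.0681,-0.0772,-0.007],"delta_rot": [0,0,0],"fingers": -0.8},{"xyz": [0.024,-0.0286,0],"delta_rot": [0,0,0],"fingers": -0.8},{"xyz": [0.01,-0.01,0],"delta_rot": [0,0,0],"fingers": -0.8}]}}

```text
clock: 12.3
position: [0.5046, 0.0161, 0.2273]
orientation: [-0.402, 0.916, 0.0, -0.001]
ft_force: [-0.3, 0.6, -2.4]
grip_width: 0.0302
grip_force: 59.9
```

Emit:
{"method": "drive_tool", "body": {"targets": [{"xyz": [0,0,0.03],"delta_rot": [0,0,0],"fingers": -0.8},{"xyz": [0,0,0.03],"delta_rot": [0,0,0],"fingers": -0.8},{"xyz": [0,0,0.02],"delta_rot": [0,0,0],"fingers": -0.8},{"xyz": [0,0,0],"delta_rot": [0,0,0],"fingers": -0.8},{"xyz": [0,0,0],"delta_rot": [0,0,0],"fingers": -0.8}]}}

```text
clock: 12.72
position: [0.5047, 0.0192, 0.2036]
orientation: [-0.404, 0.915, 0.0, -0.001]
ft_force: [0.7, 0.6, -2.5]
grip_width: 0.0296
grip_force: 59.9
```

```bash
python3 - <<'E'
from h import *
p=pose()[:3,3]; print(p)
from scipy.optimize import least_squares
for n in('scene','top'):
  c=cap(n,n+'9.png'); W=cloud(c); x,y,z=[W[...,i] for i in range(3)]
  m=(np.hypot(x-p[0],y-p[1])<.095)&(z>p[2]-.026)&(z<p[2]-.015); Q=W[m]
  h=cv2.convexHull(Q[:,:2].astype(np.float32))[:,0]
  f=least_squares(lambda s:np.hypot(h[:,0]-s[0],h[:,1]-s[1])-.082,p[:2],loss='soft_l1',f_scale=.001); print(n,len(Q),f.x,np.median(Q[:,2]))
plan(down([.504,.018,.17],2.4))
E
```

```text
[0.50467226 0.01919922 0.20361928]
scene 1784 [0.50363539 0.01617201] 0.18363784459290666
top 959 [0.50632036 0.01903523] 0.18407264676262902
2 rows xyz [0.0026, 0.0002, 0.0581] rot [-0.0, 0.0, 0.0003]
```

Emit:
{"method": "drive_tool", "body": {"targets": [{"xyz": [0.008,0,0.03],"delta_rot": [0,0,0],"fingers": -0.8},{"xyz": [0,0,0.04],"delta_rot": [0,0,0],"fingers": -0.8},{"xyz": [0,0,0.02],"delta_rot": [0,0,0],"fingers": -0.8},{"xyz": [0,0,0.01],"delta_rot": [0,0,0],"fingers": -0.8},{"xyz": [0,0,0],"delta_rot": [0,0,0],"fingers": -0.8},{"xyz": [0,0,0],"delta_rot": [0,0,0],"fingers": -0.8}]}}

```text
clock: 13.32
position: [0.5034, 0.0166, 0.1745]
orientation: [-0.403, 0.915, -0.0, -0.0]
ft_force: [0.9, 0.1, -1.7]
grip_width: 0.03
grip_force: 59.9
```

Emit:
{"method": "drive_tool", "body": {"targets": [{"xyz": [0,0,0.006],"delta_rot": [0,0,0],"fingers": -0.8},{"xyz": [0,0,0.006],"delta_rot": [0,0,0],"fingers": -0.8},{"xyz": [0,0,0],"delta_rot": [0,0,0],"fingers": -0.8},{"xyz": [0,0,0],"delta_rot": [0,0,0],"fingers": -0.8}]}}

```text
clock: 13.65
position: [0.5034, 0.0168, 0.171]
orientation: [-0.403, 0.915, 0.0, -0.0]
ft_force: [0.3, 0.8, -2.7]
grip_width: 0.03
grip_force: 60.0
```

Emit:
{"method": "drive_tool", "body": {"targets": [{"xyz": [0,0,0.006],"delta_rot": [0,0,0],"fingers": -0.8},{"xyz": [0,0,0],"delta_rot": [0,0,0],"fingers": -0.8},{"xyz": [0,0,0],"delta_rot": [0,0,0],"fingers": -0.8}]}}

```text
clock: 13.9
position: [0.5034, 0.0168, 0.1691]
orientation: [-0.403, 0.915, 0.0, -0.0]
ft_force: [-0.6, -0.3, -2.4]
grip_width: 0.0299
grip_force: 60.0
```

Entered freely; continuing to contact.

Emit:
{"method": "drive_tool", "body": {"targets": [{"xyz": [0,0,0.006],"delta_rot": [0,0,0],"fingers": -0.8},{"xyz": [0,0,0],"delta_rot": [0,0,0],"fingers": -0.8},{"xyz": [0,0,0],"delta_rot": [0,0,0],"fingers": -0.8}]}}

```text
clock: 14.15
position: [0.5036, 0.0167, 0.1687]
orientation: [-0.403, 0.915, -0.0, 0.001]
ft_force: [-3.4, 0.6, 6.5]
grip_width: 0.0299
grip_force: 60.8
```

Emit:
{"method": "drive_tool", "body": {"targets": [{"xyz": [0,0,0.005],"delta_rot": [0,0,0],"fingers": -0.8},{"xyz": [0,0,0],"delta_rot": [0,0,0],"fingers": -0.8},{"xyz": [0,0,0],"delta_rot": [0,0,0],"fingers": -0.8}]}}

```text
clock: 14.4
position: [0.5036, 0.0167, 0.1687]
orientation: [-0.404, 0.915, -0.0, 0.001]
ft_force: [-7.5, 2.5, 11.2]
grip_width: 0.0299
grip_force: 61.5
```

Seated at the predicted height (TCP 0.1687). Releasing and rising.

Emit:
{"method": "drive_tool", "body": {"targets": [{"xyz": [0,0,-0.005],"delta_rot": [0,0,0],"fingers": -0.8},{"xyz": [0,0,0],"delta_rot": [0,0,0],"fingers": 0.2},{"xyz": [0,0,0],"delta_rot": [0,0,0],"fingers": 0.4},{"xyz": [0,0,0],"delta_rot": [0,0,0],"fingers": 0.4},{"xyz": [0,0,-0.04],"delta_rot": [0,0,0],"fingers": 0.4},{"xyz": [0,0,-0.1],"delta_rot": [0,0,0],"fingers": 0.4},{"xyz": [0,0,-0.1],"delta_rot": [0,0,0],"fingers": 0.4},{"xyz": [0,0,-0.1],"delta_rot": [0,0,0],"fingers": 0.2},{"xyz": [0,0,-0.06],"delta_rot": [0,0,0],"fingers": 0.2},{"xyz": [0,0,0],"delta_rot": [0,0,0],"fingers": 0}]}}

```text
clock: 15.23
position: [0.5048, 0.0165, 0.2934]
orientation: [-0.403, 0.915, -0.001, 0.004]
ft_force: [0.0, -0.1, 0.4]
grip_width: 0.0426
grip_force: 0.0
```

```bash
python3 - <<'E'
from h import *
from scipy.optimize import least_squares
p=pose()[:3,3]; print(p)
# clips: relative to keeper, profile (out,z); initial top view + now
K=np.array([.5035,.0155])
for n in('scene','top'):
  c=cap(n,n+'10.png'); W=cloud(c); x,y,z=[W[...,i] for i in range(3)]
  m=(np.hypot(x-K[0],y-K[1])<.095)&(z>.144)&(z<.152); Q=W[m]
  h=cv2.convexHull(Q[:,:2].astype(np.float32))[:,0]
  f=least_squares(lambda s:np.hypot(h[:,0]-s[0],h[:,1]-s[1])-.082,K,loss='soft_l1',f_scale=.001); print(n,'lid',len(Q),f.x,np.median(Q[:,2]))
for n in('scene10','top10','top0'):
  if n=='top0': W=np.load('top0.npz')['W']
  else: W=cloud(cap(n[:-2]))
  x,y,z=[W[...,i] for i in range(3)]
  for s in(1,-1):
    o=s*(y-K[1]); m=(abs(x-K[0])<.03)&(o>.087)&(o<.15)&(z>.1)&(z<.18)
    q=np.c_[o[m],z[m],x[m]]; 
    if len(q)<5: continue
    q=q[np.argsort(q[:,0])]
    print(n,s,len(q),'x',q[:,2].min().round(4),q[:,2].max().round(4)); print(q[::max(1,len(q)//25),:2].round(3).tolist())
E
```

```text
[0.50476508 0.01646652 0.29339929]
scene lid 1895 [0.50256115 0.01379855] 0.14850771119858108
top lid 908 [0.50410272 0.01651151] 0.14843061181202954
scene10 1 119 x 0.4908 0.5188
[[0.097, 0.131], [0.1, 0.129], [0.102, 0.126], [0.103, 0.129], [0.104, 0.134], [0.104, 0.129], [0.105, 0.124], [0.106, 0.138], [0.106, 0.151], [0.107, 0.124], [0.107, 0.134], [0.108, 0.131], [0.108, 0.13], [0.109, 0.136], [0.109, 0.138], [0.11, 0.139], [0.112, 0.129], [0.112, 0.137], [0.113, 0.14], [0.115, 0.135], [0.117, 0.141], [0.119, 0.14], [0.12, 0.145], [0.122, 0.14], [0.125, 0.143], [0.125, 0.145], [0.127, 0.14], [0.128, 0.143], [0.132, 0.141], [0.135, 0.138]]
scene10 -1 136 x 0.48 0.5199
[[0.088, 0.121], [0.089, 0.106], [0.091, 0.118], [0.098, 0.121], [0.109, 0.145], [0.111, 0.146], [0.111, 0.134], [0.113, 0.147], [0.113, 0.144], [0.114, 0.145], [0.115, 0.14], [0.116, 0.15], [0.117, 0.145], [0.117, 0.14], [0.117, 0.134], [0.118, 0.138], [0.12, 0.141], [0.122, 0.139], [0.123, 0.136], [0.125, 0.137], [0.127, 0.138], [0.128, 0.134], [0.129, 0.139], [0.131, 0.136], [0.133, 0.132], [0.136, 0.136], [0.137
[... 1265 characters left out ...]
11, 0.147], [0.114, 0.148], [0.115, 0.14], [0.118, 0.14], [0.12, 0.145], [0.121, 0.141], [0.124, 0.141], [0.127, 0.145], [0.128, 0.136], [0.13, 0.143], [0.133, 0.147], [0.134, 0.146]]
top0 -1 124 x 0.4823 0.5218
[[0.087, 0.11], [0.09, 0.116], [0.09, 0.128], [0.09, 0.124], [0.093, 0.125], [0.093, 0.119], [0.096, 0.121], [0.096, 0.121], [0.099, 0.12], [0.1, 0.123], [0.103, 0.128], [0.103, 0.127], [0.106, 0.129], [0.106, 0.141], [0.109, 0.146], [0.109, 0.146], [0.112, 0.145], [0.112, 0.147], [0.112, 0.144], [0.115, 0.143], [0.115, 0.137], [0.118, 0.14], [0.119, 0.137], [0.122, 0.134], [0.122, 0.134], [0.125, 0.139], [0.128, 0.147], [0.128, 0.138], [0.131, 0.144], [0.132, 0.135], [0.135, 0.133]]
```

```bash
cat >> h.py <<'E'
KY=.0158; CX={1:.5052,-1:.502}
def clip(s,th,u=.0544,v=.0098,b=-.4,back=0.):
    """tool pose (tool y along x) holding clip s at angle th; u,v of TCP in the clip frame, b = tool lean relative to arm"""
    a=th+b
    o=.088+u*np.sin(th)+v*np.cos(th); z=.112+u*np.cos(th)-v*np.sin(th)
    T=down([CX[s],KY+s*o,z],np.pi,-s*a); T[:3,3]-=back*T[:3,2]; return T
E
python3 - <<'E'
from h import *
A=clip(1,.82,back=.06); B=clip(1,.82); print(A.round(3).tolist(),B[:3,3])
A2=A.copy(); 
plan(A,B,clip(1,-.06))
E
```

```text
[[-0.0, -1.0, 0.0, 0.505], [-0.913, 0.0, -0.408, 0.175], [0.408, -0.0, -0.913, 0.197], [0.0, 0.0, 0.0, 1.0]] [0.5052    0.1502601 0.1419476]
9 rows xyz [-0.0606, 0.025, 0.022] rot [0.0055, 0.0141, -0.0258]
2 rows xyz [-0.0, 0.0, 0.1] rot [0.0, 0.0, -0.0]
9 rows xyz [0.0155, 0.0, -0.0091] rot [-0.0, -0.0311, 0.0]
```

Emit:
{"method": "drive_tool", "body": {"targets": [{"xyz": [-0.0606,0.025,0.022],"delta_rot": [0.0055,0.0141,-0.0258],"fingers": 0.2},{"xyz": [-0.0606,0.025,0.022],"delta_rot": [0.0055,0.0141,-0.0258],"fingers": 0.2},{"xyz": [-0.0606,0.025,0.022],"delta_rot": [0.0055,0.0141,-0.0258],"fingers": 0.2},{"xyz": [-0.0606,0.025,0.022],"delta_rot": [0.0055,0.0141,-0.0258],"fingers": 0.2},{"xyz": [-0.0606,0.025,0.022],"delta_rot": [0.0055,0.0141,-0.0258],"fingers": 0.2},{"xyz": [-0.0606,0.025,0.022],"delta_rot": [0.0055,0.0141,-0.0258],"fingers": 0.2},{"xyz": [-0.0606,0.025,0.022],"delta_rot": [0.0055,0.0141,-0.0258],"fingers": 0.2},{"xyz": [-0.0606,0.025,0.022],"delta_rot": [0.0055,0.0141,-0.0258],"fingers": 0.2},{"xyz": [-0.0606,0.025,0.022],"delta_rot": [0.0055,0.0141,-0.0258],"fingers": 0.2},{"xyz": [0,0,0],"delta_rot": [0,0,0],"fingers": 0.2}]}}

```text
clock: 16.27
position: [0.503, 0.1763, 0.1921]
orientation: [0.694, -0.688, 0.148, 0.152]
ft_force: [-0.6, -1.4, -1.2]
grip_width: 0.0513
grip_force: 0.0
```

Emit:
{"method": "drive_tool", "body": {"targets": [{"xyz": [0,0,0],"delta_rot": [0,0,0],"fingers": 0.2},{"xyz": [0,0,0],"delta_rot": [0,0,0],"fingers": 0.2}]}}

```text
clock: 16.43
position: [0.5054, 0.1745, 0.1975]
orientation: [-0.691, 0.692, -0.147, -0.147]
ft_force: [-0.1, 0.4, 0.2]
grip_width: 0.0514
grip_force: 0.0
```

```bash
python3 - <<'E'
from h import *
print(pose().round(3).tolist(),manip.sense()['joint_pos'].round(2)); plan(clip(1,.82))
E
```

```text
[[-0.001, -1.0, 0.0, 0.505], [-0.914, 0.0, -0.407, 0.174], [0.407, -0.0, -0.914, 0.198], [0.0, 0.0, 0.0, 1.0]] [ 0.88  0.03 -0.16  0.27 -1.71 -0.88]
2 rows xyz [-0.0008, 0.0003, 0.1011] rot [-0.0, 0.0002, -0.0001]
```

Emit:
{"method": "drive_tool", "body": {"targets": [{"xyz": [0,0,0.06],"delta_rot": [0,0,0],"fingers": 0.2},{"xyz": [0,0,0.07],"delta_rot": [0,0,0],"fingers": 0.2},{"xyz": [0,0,0.05],"delta_rot": [0,0,0],"fingers": 0.2},{"xyz": [0,0,0.02],"delta_rot": [0,0,0],"fingers": 0.2},{"xyz": [0,0,0],"delta_rot": [0,0,0],"fingers": 0},{"xyz": [0,0,0],"delta_rot": [0,0,0],"fingers": -0.2},{"xyz": [0,0,0],"delta_rot": [0,0,0],"fingers": -0.6},{"xyz": [0,0,0],"delta_rot": [0,0,0],"fingers": -0.6},{"xyz": [0,0,0],"delta_rot": [0,0,0],"fingers": -0.6}], "squeeze": 20}}

```text
clock: 17.18
position: [0.5052, 0.151, 0.1442]
orientation: [-0.692, 0.692, -0.147, -0.146]
ft_force: [-5.2, 1.0, 1.8]
grip_width: 0.0225
grip_force: 19.5
```

```bash
python3 - <<'E'
from h import *
a=cap('scene','s11.png')['color'][90:230,150:310][...,::-1]; b=cap('top','t11.png')['color'][150:250,160:300][...,::-1]
cv2.imwrite('pics/c11.png',np.hstack([cv2.resize(a,(400,400)),cv2.resize(b,(400,400))])); print(pose()[:3,3])
E
```

```text
[0.50522353 0.15104405 0.14416383]
```

View pics/c11.png

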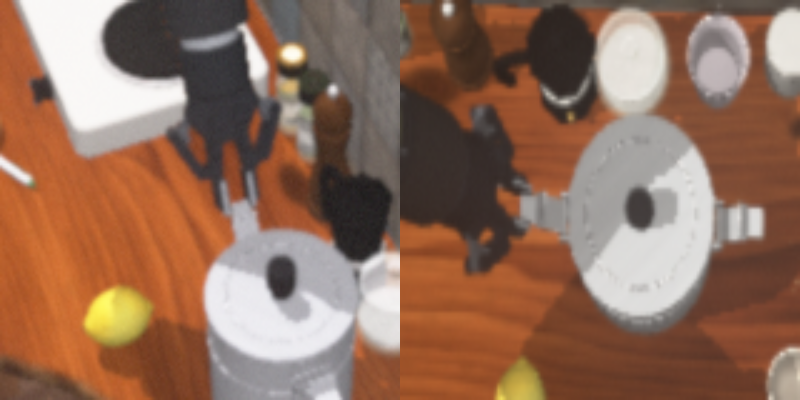

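Both views show the fingertips pinching the left tab by its edges (tab at about (240,215) and (530,205) in the crop), width 22.5 mm. Swinging it about its hinge.

Emit:
{"method": "drive_tool", "body": {"targets": [{"xyz": [0.0155,0,-0.0091],"delta_rot": [0,-0.0311,0],"fingers": -0.6},{"xyz": [0.0155,0,-0.0091],"delta_rot": [0,-0.0311,0],"fingers": -0.6},{"xyz": [0.0155,0,-0.0091],"delta_rot": [0,-0.0311,0],"fingers": -0.6},{"xyz": [0.0155,0,-0.0091],"delta_rot": [0,-0.0311,0],"fingers": -0.6},{"xyz": [0,0,0],"delta_rot": [0,0,0],"fingers": -0.6}]}}

```text
clock: 17.7
position: [0.505, 0.1335, 0.1602]
orientation: [-0.706, 0.708, -0.008, -0.007]
ft_force: [-4.6, 0.3, -0.2]
grip_width: 0.0226
grip_force: 22.2
```

Emit:
{"method": "drive_tool", "body": {"targets": [{"xyz": [0.0155,0,-0.0091],"delta_rot": [0,-0.0311,0],"fingers": -0.6},{"xyz": [0.0155,0,-0.0091],"delta_rot": [0,-0.0311,0],"fingers": -0.6},{"xyz": [0.0155,0,-0.0091],"delta_rot": [0,-0.0311,0],"fingers": -0.6},{"xyz": [0.0155,0,-0.0091],"delta_rot": [0,-0.0311,0],"fingers": -0.6},{"xyz": [0.0155,0,-0.0091],"delta_rot": [0,-0.0311,0],"fingers": -0.6},{"xyz": [0,0,0],"delta_rot": [0,0,0],"fingers": -0.6},{"xyz": [0,0,0],"delta_rot": [0,0,0],"fingers": -0.6}]}}

```text
clock: 18.28
position: [0.5048, 0.1108, 0.1678]
orientation: [-0.688, 0.689, 0.163, 0.162]
ft_force: [-3.9, 6.9, -2.9]
grip_width: 0.0227
grip_force: 22.4
```

```bash
cat >> h.py <<'E'
def clipcheck(s,K=.0158):
    for n in('scene','top'):
        W=cloud(cap(n)); x,y,z=[W[...,i] for i in range(3)]
        o=s*(y-K); m=(abs(x-CX[s])<.016)&(o>.07)&(o<.15)&(z>.115)&(z<.175)
        q=np.c_[o[m],z[m]]; q=q[np.argsort(q[:,0])]; print(n,len(q),q[::max(1,len(q)//25)].round(3).tolist())
E
python3 - <<'E'
from h import *
T=pose(); print(T[:3,3],np.arctan2(-T[1,2],-T[2,2])); print(clip(1,-.06)[:3,3]); clipcheck(1)
E
```

```text
[0.50476842 0.11081414 0.16776604] -0.46301451031110485
[0.5052     0.11032032 0.16688976]
scene 119 [[0.07, 0.15], [0.071, 0.147], [0.072, 0.151], [0.074, 0.154], [0.074, 0.151], [0.075, 0.151], [0.076, 0.15], [0.077, 0.153], [0.077, 0.149], [0.078, 0.151], [0.08, 0.154], [0.081, 0.147], [0.082, 0.151], [0.083, 0.153], [0.083, 0.154], [0.085, 0.152], [0.086, 0.157], [0.087, 0.153], [0.087, 0.15], [0.088, 0.15], [0.089, 0.15], [0.09, 0.149], [0.091, 0.154], [0.092, 0.159], [0.093, 0.16], [0.094, 0.151], [0.095, 0.155], [0.096, 0.155], [0.097, 0.161], [0.099, 0.158]]
top 0 []
```

Emit:
{"method": "drive_tool", "body": {"targets": [{"xyz": [0,0,0],"delta_rot": [0,-0.01,0],"fingers": -0.6},{"xyz": [0,0,0],"delta_rot": [0,0,0],"fingers": -0.1},{"xyz": [0,0,0],"delta_rot": [0,0,0],"fingers": 0.2},{"xyz": [0,0,0],"delta_rot": [0,0,0],"fingers": 0.2},{"xyz": [0,0,0],"delta_rot": [0,0,0],"fingers": 0.2},{"xyz": [0,0,-0.06],"delta_rot": [0,0,0],"fingers": 0.2},{"xyz": [0,0,-0.1],"delta_rot": [0,0,0],"fingers": 0.2},{"xyz": [0,0,-0.1],"delta_rot": [0,0,0],"fingers": 0.2},{"xyz": [0,0,0],"delta_rot": [0,0,0],"fingers": 0.2},{"xyz": [0,0,0],"delta_rot": [0,0,0],"fingers": 0.2}]}}

```text
clock: 19.22
position: [0.5064, 0.0731, 0.239]
orientation: [0.686, -0.686, -0.17, -0.174]
ft_force: [-0.3, -0.0, -0.7]
grip_width: 0.0514
grip_force: 0.0
```

```bash
python3 - <<'E'
from h import *
clipcheck(1); clipcheck(-1); M=clip(-1,.87,back=.1); print(pose()[:3,3])
plan(clip(-1,.87,back=.09)); rows(clip(-1,.87),clip(-1,-.06))
E
```

```text
scene 120 [[0.07, 0.149], [0.072, 0.149], [0.072, 0.15], [0.074, 0.143], [0.075, 0.148], [0.076, 0.152], [0.076, 0.15], [0.077, 0.153], [0.077, 0.153], [0.078, 0.15], [0.08, 0.151], [0.082, 0.153], [0.084, 0.154], [0.085, 0.152], [0.086, 0.155], [0.087, 0.157], [0.088, 0.15], [0.089, 0.153], [0.09, 0.155], [0.091, 0.16], [0.092, 0.164], [0.092, 0.152], [0.093, 0.148], [0.094, 0.154], [0.095, 0.16], [0.096, 0.158], [0.097, 0.164], [0.098, 0.168], [0.099, 0.166], [0.102, 0.16]]
top 0 []
scene 269 [[0.07, 0.151], [0.072, 0.153], [0.075, 0.121], [0.077, 0.145], [0.078, 0.126], [0.078, 0.126], [0.079, 0.138], [0.079, 0.15], [0.08, 0.123], [0.08, 0.127], [0.081, 0.147], [0.082, 0.149], [0.082, 0.119], [0.083, 0.143], [0.085, 0.152], [0.106, 0.13], [0.112, 0.146], [0.113, 0.148], [0.115, 0.148], [0.116, 0.137], [0.118, 0.142], [0.12, 0.138], [0.122, 0.137], [0.126, 0.138], [0.128, 0.139], [0.131, 0.134], [0.136, 0.136]]
top 172 [[0.07, 0.151], [0.071, 0.148], [0.074, 0.144], [0.074, 0.149], [0.077, 0.145], [0.077, 0.149], [0.08, 0.15], [0.083, 0.117], [0.087, 0.119], [0.087, 0.121], [0.09, 0.115], [0.093, 0.119], [0.096, 0.121], [0.1, 0.126], [0.1, 0.126], [0.103, 0.13], [0.106, 0.126], [0.109, 0.154], [0.109, 0.149], [0.112, 0.14], [0.115, 0.149], [0.116, 0.145], [0.119, 0.139], [0.122, 0.145], [0.125, 0.138], [0.125, 0.136], [0.129, 0.138], [0.132, 0.133], [0.135, 0.141]]
[0.50503373 0.07396774 0.23544822]
8 rows xyz [0.0897, 0.0013, -0.0396] rot [0.0, 0.0009, 0.0]
9 rows xyz [-0.0165, 0.0, -0.0096] rot [0.0, 0.0329, 0.0]
```

```bash
python3 - <<'E'
from h import *
print(clip(-1,.89,back=.09)[:3,3])
plan(clip(-1,.89,back=.09)); rows(clip(-1,.89),clip(-1,-.06))
E
```

```text
[ 0.502      -0.16299727  0.21803467]
8 rows xyz [0.0905, 0.0013, -0.0402] rot [0.0, 0.0001, 0.0]
10 rows xyz [-0.0151, 0.0, -0.0089] rot [0.0, 0.0302, 0.0]
```

Emit:
{"method": "drive_tool", "body": {"targets": [{"xyz": [0.0905,0.0013,-0.0402],"delta_rot": [0,0,0],"fingers": 0.2},{"xyz": [0.0905,0.0013,-0.0402],"delta_rot": [0,0,0],"fingers": 0.2},{"xyz": [0.0905,0.0013,-0.0402],"delta_rot": [0,0,0],"fingers": 0.2},{"xyz": [0.0905,0.0013,-0.0402],"delta_rot": [0,0,0],"fingers": 0.2},{"xyz": [0.0905,0.0013,-0.0402],"delta_rot": [0,0,0],"fingers": 0.2},{"xyz": [0.0905,0.0013,-0.0402],"delta_rot": [0,0,0],"fingers": 0.2},{"xyz": [0.0905,0.0013,-0.0402],"delta_rot": [0,0,0],"fingers": 0.2},{"xyz": [0.0905,0.0013,-0.0402],"delta_rot": [0,0,0],"fingers": 0.2},{"xyz": [0,0,0],"delta_rot": [0,0,0],"fingers": 0.2},{"xyz": [0,0,0],"delta_rot": [0,0,0],"fingers": 0.2}]}}

```text
clock: 20.25
position: [0.5021, -0.1642, 0.2171]
orientation: [-0.685, 0.687, 0.173, 0.172]
ft_force: [-0.5, 0.6, -0.7]
grip_width: 0.0513
grip_force: 0.0
```

```bash
python3 - <<'E'
from h import *
print(pose().round(3).tolist(),manip.sense()['joint_pos'].round(2)); plan(clip(-1,.89))
c=cap('scene'); W=cloud(c); x,y,z=[W[...,i] for i in range(3)]
m=(abs(x-.502)<.03)&(y<-.085)&(y>-.125)&(z>.12)&(z<.16); print('clip x',np.percentile(x[m],[1,99]))
m=m&(z<.145)&(y<-.108); print('tab x',np.percentile(x[m],[2,98]), m.sum())
E
```

```text
[[-0.003, -1.0, -0.001, 0.502], [-0.881, 0.002, 0.474, -0.164], [-0.474, 0.002, -0.881, 0.217], [0.0, 0.0, 0.0, 1.0]] [-0.28  0.04  0.13 -0.48 -1.78  0.2 ]
3 rows xyz [-0.0015, -0.0, 0.0998] rot [0.0001, 0.0003, -0.0003]
clip x [0.4907067 0.5124146]
tab x [0.49082301 0.51233866] 9
```

Emit:
{"method": "drive_tool", "body": {"targets": [{"xyz": [-0.002,0,0.08],"delta_rot": [0,0,0],"fingers": 0.2},{"xyz": [-0.002,0,0.08],"delta_rot": [0,0,0],"fingers": 0.2},{"xyz": [0,0,0.08],"delta_rot": [0,0,0],"fingers": 0.2},{"xyz": [0,0,0.04],"delta_rot": [0,0,0],"fingers": 0.2},{"xyz": [0,0,0.02],"delta_rot": [0,0,0],"fingers": 0.1},{"xyz": [0,0,0],"delta_rot": [0,0,0],"fingers": 0},{"xyz": [0,0,0],"delta_rot": [0,0,0],"fingers": -0.3},{"xyz": [0,0,0],"delta_rot": [0,0,0],"fingers": -0.6},{"xyz": [0,0,0],"delta_rot": [0,0,0],"fingers": -0.6},{"xyz": [0,0,0],"delta_rot": [0,0,0],"fingers": -0.6}], "squeeze": 20}}

```text
clock: 21.13
position: [0.5012, -0.1207, 0.1412]
orientation: [0.686, -0.686, -0.173, -0.172]
ft_force: [-5.8, -0.7, 1.4]
grip_width: 0.0225
grip_force: 19.8
```

Emit:
{"method": "drive_tool", "body": {"targets": [{"xyz": [-0.0151,0,-0.0089],"delta_rot": [0,0.0302,0],"fingers": -0.6},{"xyz": [-0.0151,0,-0.0089],"delta_rot": [0,0.0302,0],"fingers": -0.6},{"xyz": [-0.0151,0,-0.0089],"delta_rot": [0,0.0302,0],"fingers": -0.6},{"xyz": [-0.0151,0,-0.0089],"delta_rot": [0,0.0302,0],"fingers": -0.6},{"xyz": [-0.0151,0,-0.0089],"delta_rot": [0,0.0302,0],"fingers": -0.6},{"xyz": [0,0,0],"delta_rot": [0,0,0],"fingers": -0.6}]}}

```text
clock: 21.63
position: [0.5014, -0.1012, 0.1609]
orientation: [0.708, -0.706, -0.004, -0.004]
ft_force: [-4.4, -2.5, 3.4]
grip_width: 0.0226
grip_force: 21.8
```

Emit:
{"method": "drive_tool", "body": {"targets": [{"xyz": [-0.0151,0,-0.0089],"delta_rot": [0,0.0302,0],"fingers": -0.6},{"xyz": [-0.0151,0,-0.0089],"delta_rot": [0,0.0302,0],"fingers": -0.6},{"xyz": [-0.0151,0,-0.0089],"delta_rot": [0,0.0302,0],"fingers": -0.6},{"xyz": [-0.0151,0,-0.0089],"delta_rot": [0,0.0302,0],"fingers": -0.6},{"xyz": [-0.0151,0,-0.0089],"delta_rot": [0,0.0302,0],"fingers": -0.6},{"xyz": [0,0,0],"delta_rot": [0,0,0],"fingers": -0.6},{"xyz": [0,0,0],"delta_rot": [0,0,0],"fingers": -0.6}]}}

```text
clock: 22.22
position: [0.5017, -0.0773, 0.1682]
orientation: [0.689, -0.688, 0.159, 0.16]
ft_force: [-5.7, 1.9, -2.6]
grip_width: 0.0224
grip_force: 23.1
```

```bash
python3 - <<'E'
from h import *
T=pose(); print(T[:3,3],np.arctan2(T[1,2],-T[2,2])); print(clip(-1,-.06)[:3,3],clip(-1,0)[:3,3]); clipcheck(-1)
E
```

```text
[ 0.50172239 -0.07727927  0.16818998] -0.45495712090011403
[ 0.502      -0.07872032  0.16688976] [ 0.502  -0.082   0.1664]
scene 162 [[0.071, 0.148], [0.076, 0.128], [0.078, 0.156], [0.079, 0.156], [0.081, 0.128], [0.083, 0.148], [0.085, 0.152], [0.087, 0.173], [0.088, 0.125], [0.088, 0.127], [0.089, 0.121], [0.089, 0.144], [0.089, 0.124], [0.09, 0.136], [0.09, 0.129], [0.09, 0.13], [0.09, 0.137], [0.091, 0.144], [0.091, 0.118], [0.091, 0.136], [0.093, 0.138], [0.094, 0.148], [0.096, 0.162], [0.1, 0.172], [0.102, 0.168], [0.104, 0.168], [0.106, 0.173]]
top 45 [[0.077, 0.157], [0.077, 0.154], [0.077, 0.155], [0.08, 0.168], [0.08, 0.154], [0.08, 0.153], [0.08, 0.156], [0.083, 0.175], [0.083, 0.157], [0.083, 0.154], [0.083, 0.153], [0.086, 0.155], [0.086, 0.144], [0.086, 0.161], [0.087, 0.163], [0.087, 0.151], [0.089, 0.171], [0.089, 0.154], [0.09, 0.153], [0.09, 0.156], [0.09, 0.158], [0.09, 0.152], [0.092, 0.173], [0.092, 0.17], [0.093, 0.156], [0.093, 0.16], [0.093, 0.156], [0.093, 0.155], [0.093, 0.16], [0.096, 0.159], [0.096, 0.166], [0.096, 0.157], [0.096, 0.171], [0.096, 0.158], [0.096, 0.161], [0.099, 0.171], [0.099, 0.165], [0.099, 0.166], [0.099, 0.173], [0.099, 0.16], [0.099, 0.161], [0.099, 0.172], [0.102, 0.172], [0.103, 0.166], [0.105, 0.171]]
```

Emit:
{"method": "drive_tool", "body": {"targets": [{"xyz": [-0.007,0,0],"delta_rot": [0,0.006,0],"fingers": -0.6},{"xyz": [-0.007,0,0],"delta_rot": [0,0.006,0],"fingers": -0.6},{"xyz": [0,0,0],"delta_rot": [0,0,0],"fingers": -0.6},{"xyz": [0,0,0],"delta_rot": [0,0,0],"fingers": -0.6}]}}

```text
clock: 22.65
position: [0.5016, -0.0761, 0.1681]
orientation: [-0.684, 0.687, -0.172, -0.173]
ft_force: [-5.2, -6.7, 0.6]
grip_width: 0.0221
grip_force: 23.3
```

Firm against its stop now. Release, retreat and check.

Emit:
{"method": "drive_tool", "body": {"targets": [{"xyz": [0,0,0],"delta_rot": [0,0,0],"fingers": -0.1},{"xyz": [0,0,0],"delta_rot": [0,0,0],"fingers": 0.2},{"xyz": [0,0,0],"delta_rot": [0,0,0],"fingers": 0.2},{"xyz": [0,0,0],"delta_rot": [0,0,0],"fingers": 0.2},{"xyz": [0,0,-0.05],"delta_rot": [0,0,0],"fingers": 0.2},{"xyz": [0,0,-0.1],"delta_rot": [0,0,0],"fingers": 0.2},{"xyz": [0,0,-0.1],"delta_rot": [0,0,0],"fingers": 0.2},{"xyz": [0,0,-0.1],"delta_rot": [0,0,0],"fingers": 0.2},{"xyz": [0,0,-0.1],"delta_rot": [0,0,0],"fingers": 0.2},{"xyz": [0,0,-0.1],"delta_rot": [0,0,0],"fingers": 0.2}]}}

```text
clock: 23.48
position: [0.5022, 0.0048, 0.3136]
orientation: [0.686, -0.686, 0.173, 0.172]
ft_force: [1.1, 0.7, 0.7]
grip_width: 0.0511
grip_force: 0.0
```

```bash
python3 - <<'E'
from h import *
clipcheck(1); clipcheck(-1); print(pose()[:3,3])
a=cap('scene','s12.png')['color'][110:250,150:330][...,::-1]; b=cap('top','t12.png')['color'][150:280,160:340][...,::-1]
cv2.imwrite('pics/c12.png',np.vstack([cv2.resize(a,None,fx=2.1,fy=2.1,interpolation=3),cv2.resize(b,None,fx=2.1,fy=2.1,interpolation=3)]))
E
```

```text
scene 118 [[0.071, 0.149], [0.072, 0.15], [0.072, 0.152], [0.073, 0.148], [0.074, 0.148], [0.075, 0.151], [0.076, 0.151], [0.076, 0.155], [0.078, 0.157], [0.079, 0.151], [0.08, 0.153], [0.083, 0.156], [0.084, 0.147], [0.085, 0.155], [0.086, 0.156], [0.087, 0.153], [0.089, 0.149], [0.09, 0.158], [0.091, 0.153], [0.092, 0.149], [0.093, 0.157], [0.094, 0.154], [0.094, 0.16], [0.095, 0.167], [0.095, 0.16], [0.096, 0.153], [0.098, 0.165], [0.099, 0.165], [0.1, 0.158], [0.102, 0.157]]
top 90 [[0.071, 0.158], [0.072, 0.153], [0.073, 0.145], [0.075, 0.148], [0.076, 0.146], [0.077, 0.155], [0.078, 0.147], [0.078, 0.148], [0.081, 0.156], [0.081, 0.158], [0.081, 0.157], [0.083, 0.125], [0.084, 0.153], [0.085, 0.147], [0.086, 0.147], [0.087, 0.155], [0.087, 0.157], [0.088, 0.151], [0.09, 0.158], [0.091, 0.155], [0.091, 0.146], [0.093, 0.162], [0.094, 0.156], [0.094, 0.153], [0.096, 0.165], [0.096, 0.165], [0.098, 0.169], [0.099, 0.167], [0.1, 0.161], [0.102, 0.166]]
scene 169 [[0.07, 0.148], [0.074, 0.147], [0.076, 0.151], [0.078, 0.13], [0.078, 0.128], [0.08, 0.142], [0.08, 0.13], [0.081, 0.148
[... 165 characters left out ...]
09, 0.141], [0.09, 0.146], [0.09, 0.135], [0.091, 0.131], [0.091, 0.134], [0.091, 0.129], [0.092, 0.115], [0.093, 0.126], [0.095, 0.162], [0.099, 0.166], [0.102, 0.167]]
top 92 [[0.07, 0.153], [0.071, 0.152], [0.071, 0.148], [0.071, 0.15], [0.074, 0.151], [0.074, 0.155], [0.074, 0.154], [0.077, 0.155], [0.077, 0.161], [0.077, 0.156], [0.08, 0.15], [0.08, 0.151], [0.08, 0.153], [0.081, 0.127], [0.083, 0.162], [0.083, 0.161], [0.084, 0.149], [0.086, 0.158], [0.087, 0.155], [0.087, 0.153], [0.087, 0.127], [0.09, 0.157], [0.09, 0.154], [0.093, 0.157], [0.093, 0.163], [0.093, 0.163], [0.096, 0.156], [0.096, 0.165], [0.096, 0.161], [0.099, 0.168], [0.099, 0.162]]
[0.50257472 0.00468758 0.31234534]
```

View pics/c12.png

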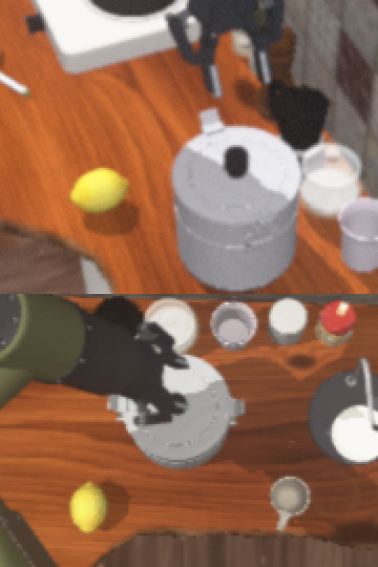

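The lid is flat on the keeper, both clips stand upright with their lips over its edge (tabs at (210,120) and, in the lower view, (117,408) and (238,408)), and the lemon, mug and cup are in place. Handing in.

```bash
python3 -c "
from bench import manip
print(manip.job_done())"
```

```text
the job is handed in; nothing more can be done
None
```

I handed the job in at about 23.5 s of the 67 s allowed. The basket stands in the keeper with the garlic inside, the lid is seated and both clips are closed over it. The lemon, mug and cup look unmoved in the last pictures; the system gave no verdict.

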